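# Load specimen pots into the analyser tray in reverse order

## Task

Move the four specimen pots from the coloured tiles of the black sample rack into the white analyser tray in reverse order: as seen from the robot, the pot that stood leftmost in the rack goes into the rightmost compartment, the next into the one beside it, and so on, one pot to a compartment. Stand every pot upright and flat on its compartment's floor, never tip one over, and do not disturb the gel bottle.

Things in the scene. Friction and masses are not known exactly. Their poses are not given: they have to be found in the camera images.
- pot_red_mid (a point): Specimen pot with a red screw lid and a red line round its white side, an upright cylinder 38 mm in diameter and 72 mm tall, about 70 g, loose. The point is its centre, 36 mm above its underside; z is its axis, up. It starts standing near the centre of the red tile, underside 14 mm above the table.
- pot_yellow_mid (a point): Specimen pot with a yellow screw lid and a yellow line round its white side, an upright cylinder 38 mm in diameter and 72 mm tall, about 70 g, loose. The point is its centre, 36 mm above its underside; z is its axis, up. It starts standing near the centre of the yellow tile, underside 14 mm above the table.
- pot_green_mid (a point): Specimen pot with a green screw lid and a green line round its white side, an upright cylinder 38 mm in diameter and 72 mm tall, about 70 g, loose. The point is its centre, 36 mm above its underside; z is its axis, up. It starts standing near the centre of the green tile, underside 14 mm above the table.
- pot_blue_mid (a point): Specimen pot with a blue screw lid and a blue line round its white side, an upright cylinder 38 mm in diameter and 72 mm tall, about 70 g, loose. The point is its centre, 36 mm above its underside; z is its axis, up. It starts standing near the centre of the blue tile, underside 14 mm above the table.
- bay_red: Red tile, 70 x 68 mm, 4 mm thick, fixed on the black rack (74 x 312 x 10 mm, end lips 22 mm high); the red pot starts on it, so the tiles keep showing the pots' first order. The four tiles lie in one straight row, 76 mm apart, in an order that changes. Origin: centre of its underside, 10 mm above the table; y along the row to the robot's left, x away from the robot.
- bay_yellow: Yellow tile, 70 x 68 mm, 4 mm thick, fixed on the black rack (74 x 312 x 10 mm, end lips 22 mm high); the yellow pot starts on it, so the tiles keep showing the pots' first order. The four tiles lie in one straight row, 76 mm apart, in an order that changes. Origin: centre of its underside, 10 mm above the table; y along the row to the robot's left, x away from the robot.
- bay_green: Green tile, 70 x 68 mm, 4 mm thick, fixed on the black rack (74 x 312 x 10 mm, end lips 22 mm high); the green pot starts on it, so the tiles keep showing the pots' first order. The four tiles lie in one straight row, 76 mm apart, in an order that changes. Origin: centre of its underside, 10 mm above the table; y along the row to the robot's left, x away from the robot.
- bay_blue: Blue tile, 70 x 68 mm, 4 mm thick, fixed on the black rack (74 x 312 x 10 mm, end lips 22 mm high); the blue pot starts on it, so the tiles keep showing the pots' first order. The four tiles lie in one straight row, 76 mm apart, in an order that changes. Origin: centre of its underside, 10 mm above the table; y along the row to the robot's left, x away from the robot.
- tray: White tray, 64 x 304 mm, fixed, in front of or behind the rack, nearly parallel, empty: four compartments in a row, parted by grey dividers. Origin: centre of its underside, on the table; y along the row to the robot's left, x away from the robot. Compartment centres at x = 0, y = 114, 38, -38, -114 mm; each 56 (x) by 64 mm (y) inside, floor 4 mm and rims 16 mm above the table.
- gel_mid (a point): Bystander: upright gel bottle with a blue cap, 54 mm in diameter, 160 mm tall, loose, to the left of rack and tray. The point is at its axis, 80 mm above the table. Leave it alone.

How it is judged:
At the end, for the whole second after the job is handed in: Each pot stands released, upright (0.12 rad) and at rest on the floor of its own tray compartment (centre within 12 mm across, 15 mm along, 5 mm in height), and the order in the tray, left to right, is the reverse of that of the same-coloured tiles in the rack (((y of any of bay_yellow, bay_green, bay_blue in the frame of bay_red below -0.19 m and y of pot_red_mid in the frame of tray between -0.129 and -0.099 m) or (y of any of bay_yellow, bay_green, bay_blue in the frame of bay_red below -0.114 m and y of each of bay_yellow, bay_green, bay_blue in the frame of bay_red above -0.19 m and y of pot_red_mid in the frame of tray between -0.053 and -0.023 m) or (y of any of bay_yellow, bay_green, bay_blue in the frame of bay_red above 0.114 m and y of each of bay_yellow, bay_green, bay_blue in the frame of bay_red below 0.19 m and y of pot_red_mid in the frame of tray between 0.023 and 0.053 m) or (y of any of bay_yellow, bay_green, bay_blue in the frame of bay_red above 0.19 m and y of pot_red_mid in the frame of tray between 0.099 and 0.129 m)) and x of pot_red_mid in the frame of tray between -0.012 and 0.012 m and z of pot_red_mid in the frame of tray between 0.035 and 0.045 m and angle between each of pot_red_mid, pot_yellow_mid, pot_green_mid, pot_blue_mid's own z axis and vertical below 0.12 rad and linear speed of each of pot_red, pot_yellow, pot_green, pot_blue below 0.02 m/s and ((y of any of bay_red, bay_green, bay_blue in the frame of bay_yellow below -0.19 m and y of pot_yellow_mid in the frame of tray between -0.129 and -0.099 m) or (y of any of bay_red, bay_green, bay_blue in the frame of bay_yellow below -0.114 m and y of each of bay_red, bay_green, bay_blue in the frame of bay_yellow above -0.19 m and y of pot_yellow_mid in the frame of tray between -0.053 and -0.023 m) or (y of any of bay_red, bay_green, bay_blue in the frame of bay_yellow above 0.114 m and y of each of bay_red, bay_green, bay_blue in the frame of bay_yellow below 0.19 m and y of pot_yellow_mid in the frame of tray between 0.023 and 0.053 m) or (y of any of bay_red, bay_green, bay_blue in the frame of bay_yellow above 0.19 m and y of pot_yellow_mid in the frame of tray between 0.099 and 0.129 m)) and x of pot_yellow_mid in the frame of tray between -0.012 and 0.012 m and z of pot_yellow_mid in the frame of tray between 0.035 and 0.045 m and ((y of any of bay_red, bay_yellow, bay_blue in the frame of bay_green below -0.19 m and y of pot_green_mid in the frame of tray between -0.129 and -0.099 m) or (y of any of bay_red, bay_yellow, bay_blue in the frame of bay_green below -0.114 m and y of each of bay_red, bay_yellow, bay_blue in the frame of bay_green above -0.19 m and y of pot_green_mid in the frame of tray between -0.053 and -0.023 m) or (y of any of bay_red, bay_yellow, bay_blue in the frame of bay_green above 0.114 m and y of each of bay_red, bay_yellow, bay_blue in the frame of bay_green below 0.19 m and y of pot_green_mid in the frame of tray between 0.023 and 0.053 m) or (y of any of bay_red, bay_yellow, bay_blue in the frame of bay_green above 0.19 m and y of pot_green_mid in the frame of tray between 0.099 and 0.129 m)) and x of pot_green_mid in the frame of tray between -0.012 and 0.012 m and z of pot_green_mid in the frame of tray between 0.035 and 0.045 m and ((y of any of bay_red, bay_yellow, bay_green in the frame of bay_blue below -0.19 m and y of pot_blue_mid in the frame of tray between -0.129 and -0.099 m) or (y of any of bay_red, bay_yellow, bay_green in the frame of bay_blue below -0.114 m and y of each of bay_red, bay_yellow, bay_green in the frame of bay_blue above -0.19 m and y of pot_blue_mid in the frame of tray between -0.053 and -0.023 m) or (y of any of bay_red, bay_yellow, bay_green in the frame of bay_blue above 0.114 m and y of each of bay_red, bay_yellow, bay_green in the frame of bay_blue below 0.19 m and y of pot_blue_mid in the frame of tray between 0.023 and 0.053 m) or (y of any of bay_red, bay_yellow, bay_green in the frame of bay_blue above 0.19 m and y of pot_blue_mid in the frame of tray between 0.099 and 0.129 m)) and x of pot_blue_mid in the frame of tray between -0.012 and 0.012 m and z of pot_blue_mid in the frame of tray between 0.035 and 0.045 m); the robot touches nothing.
It fails at once if a pot is tipped over (leans more than 0.7 rad) (angle between any of pot_red_mid, pot_yellow_mid, pot_green_mid, pot_blue_mid's own z axis and vertical above 0.7 rad).
It fails at once if the gel bottle is disturbed (moved more than 30 mm or leans more than 0.4 rad) (distance of gel_mid from where it was at the start of the episode above 0.03 m or angle between gel_mid's own z axis and vertical above 0.4 rad).
It also fails if it takes over 88 s, if anything falls off the work surface, if the arm or the gripper's body presses on something with over 40 N, if the wrist force passes 120 N, or if a joint passes its speed limit or range.

## Robot

A 7-joint arm with a two-finger parallel gripper is mounted at the origin on the work surface. World frame = base frame: x ahead of the robot, y to its left, z up, the work surface at z = 0. Lengths are in m, angles in rad, forces in N, time in s.
With the tool pointing down it reaches from about 0.4 to 0.875 m from the base axis. Payload 19.3 kg.
Tool frame: the origin (TCP) lies midway between the tips of the shut fingers; the grasp point (between the pads) lies robot.grip_depth behind it (robot.grip_depth is the distance from the TCP to the grasp point, in m); z points along the fingers, y is the direction in which the jaws open and shut (so a half turn about z gives the same grasp; the last joint's range is limited). The gripper opens to 85 mm and grips with 20 to 120 N. Pads are 22 mm wide; open, the fingers measure 114 mm over their backs; the gripper's body (76 mm by 85 mm) begins 54 mm behind the grasp point. The pads swing forward as they close: fully open they stand 13 mm farther back than shut.
Start: joints at [-1.236, 0.521, -0.036, 1.599, 0.021, 1.021, -0.113], TCP at [0.246, 0.574, 0.231] pointing down, gripper open.
Joint ranges: [-2.91, 2.91], [-0.3, 2.13], [-1.5, 1.42], [0.17, 2.43], [-1.26, 4.41], [0.16, 1.93], [-2.52, 2.52]. Speed limits (rad/s): [1.89, 1.89, 2.39, 2.39, 3.01, 3.01, 3.01].

## Interface

Orientations are given as [roll, pitch, yaw] about the fixed x, y, z axes, in that order (R = Rz(yaw) Ry(pitch) Rx(roll)).
In Python, from bench import robot, cams, cut_out gives the robot as it stands.
- The arm moves only by the tool step_arm, never from a script. Its argument "deltas" is a list of rows, each an object of numbers: "dx", "dy", "dz": the shift along the tool's x, y, z in m; "twist": the turn about the tool's z in degrees; "gripper": the closure, from 0 (fully open) to 1 (shut). A call has 1 to 12 rows; each row is the pose to reach, as a shift and turn from the pose commanded when the call began, along the tool's axes at that moment; what a row does not reach only later rows make up. A row lasts 1/12 s, in which the tool goes at most 41.7 mm and 7.16 degrees, less where a joint would pass 70% of its speed; a pose out of reach is approached as far as the arm can. A call with a gripper value outside its range is refused whole. The fingers move at their own pace and stop on an object; "newtons" is the grip in N (left out, the last holds). Time passes only in rows, so rows that repeat a pose let the fingers close. It gives the time, the measured TCP pose, the force and the opening at its end, in the units of the state.
- robot.observe(): the state, without advancing time (a new reading comes with each control period).
- cams.read_camera(name): name is "side" or "top" or "wrist"; returns the picture (420x560x3 uint8, blue, green, red); there is no depth.
- cams.camera_model(name): a dict with "fx", "fy", "cx", "cy" (pixels), "extrinsics" (4x4, takes a point from camera to world coordinates). Camera axes: x right, y down, z forward; pixel columns grow to the right and rows downward; lengths in m; the calibration is good to about 2 mm. A picture is of the moment at which its call begins: read the wrist's pose just before it. camera_model takes no time and is no camera call; for the wrist camera it gives the pose at the moment of the call.
- robot.close_job(): hands the job in, once; it reports no verdict.
Trained networks look in the newest picture that a camera, given by its name, has taken for a name from the list of things; names that differ only in an ending like _2 or _b are one class to them, and where a whole thing is asked for, a point or a joint stands for the part that bears it (a point fixed in the world has none). Each returns a list of dicts, best first, with "confidence" (0 to 1); they miss things now and then, are a little off and sometimes report something else, mostly with a low value. They report only what shows in the picture. A call takes as long as a camera call.
- cut_out(label, camera): "pixels" (420x560 bool, what is visible of it) and "centre" ([column, row] in pixels, amid what is visible of it).
The state is a dict: "clock": time; "joints": joint angles; "joint_vel": joint speeds; "joint_efforts": joint torques, N m; "position": TCP position; "orientation": TCP orientation; "wrist_force": force on the tool from outside, world axes, zero at the start; "wrist_torque": the same for the moment, N m; "opening": opening from 0.0 (shut) to 1.0 (fully open).
Only numpy, scipy, OpenCV 4.12 (cv2) and the standard library are available. Lean on these libraries where they do the work, as an engineer would, in place of code of your own. Each camera call takes 0.05 s, during which the arm holds its last target.

## Working session

There is one attempt and no reset: what is moved stays moved. The work goes in short steps, Python scripts to look and compute and a tool call to move; the robot and the scene stay as the last step left them, time stands still between calls to the robot, and variables do not carry over. Pictures are saved under pics/ and viewed, and the job is handed in when it is done.

Besides the shell and the picture viewer there is one more tool, called as a command line: name --argument value ..., lists and objects as JSON in quotes. step_arm: Moves the arm, as the interface text tells. Its arguments: {"type":"object","properties":{"deltas":{"type":"array"},"newtons":{"type":"number"}},"required":["deltas"]}

```bash
mkdir -p pics && cat > h.py <<'E'
import numpy as np, cv2
from bench import robot, cams, cut_out
def shot(n,tag):
    im=cams.read_camera(n); cv2.imwrite(f'pics/{tag}.png',im); return im
def ray(cm,uv):
    d=np.array([(uv[0]-cm['cx'])/cm['fx'],(uv[1]-cm['cy'])/cm['fy'],1.]); E=np.array(cm['extrinsics'])
    return E[:3,3],E[:3,:3]@d
def atz(cm,uv,z):
    o,d=ray(cm,uv); return o+d*(z-o[2])/d[2]
def proj(cm,p):
    E=np.array(cm['extrinsics']); q=E[:3,:3].T@(np.array(p)-E[:3,3]); return np.array([cm['fx']*q[0]/q[2]+cm['cx'],cm['fy']*q[1]/q[2]+cm['cy']])
E
python3 - <<'E'
from h import *
s=robot.observe(); print({k:np.round(v,3) for k,v in s.items()}, robot.grip_depth)
for n in ('top','side'):
    shot(n,n+'0'); cm=cams.camera_model(n); print(n,cm['fx'],cm['cx'],cm['cy'],np.round(cm['extrinsics'],3).tolist())
E
```

```text
{'clock': np.float64(0.0), 'joints': array([-1.236,  0.522, -0.036,  1.6  ,  0.021,  1.021, -0.113]), 'joint_vel': array([-0.001, -0.001,  0.   ,  0.   ,  0.001, -0.001, -0.001]), 'joint_efforts': array([-1.0000e-03, -9.2711e+01,  1.9790e+00, -3.6993e+01,  1.8000e-02,
        8.0000e-03, -0.0000e+00]), 'position': array([0.246, 0.574, 0.231]), 'orientation': array([-3.14 ,  0.   ,  2.737]), 'wrist_force': array([ 0.056, -0.075,  1.172]), 'wrist_torque': array([-0.029, -0.02 ,  0.024]), 'opening': np.float64(1.002)} 0.0187
top 382.89663556758785 274.6951890059703 212.41629995685685 [[-0.022, -0.995, 0.098, 0.507], [-0.999, 0.025, 0.031, 0.093], [-0.033, -0.097, -0.995, 0.807], [0.0, 0.0, 0.0, 1.0]]
side 396.2704072074549 280.62008559225353 201.68211492086743 [[0.922, -0.255, 0.292, 0.297], [-0.388, -0.616, 0.685, -0.485], [0.005, -0.745, -0.667, 0.643], [0.0, 0.0, 0.0, 1.0]]
```

View pics/top0.png

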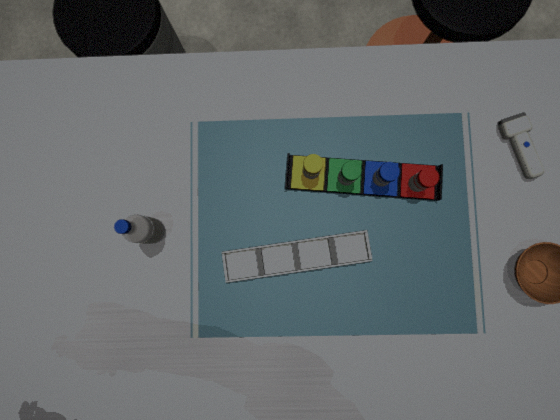

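View pics/side0.png

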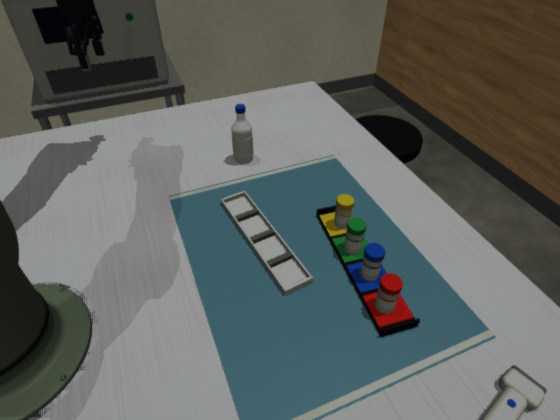

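The order from left to right is yellow (313,163), green (351,170), blue (389,174), red (428,178). The empty tray runs from (223,268) to (371,247), and the gel bottle is at (123,227). Next I'll measure the poses.

```bash
cat > m.py <<'E'
from h import *
cms={n:cams.camera_model(n) for n in('top','side')}
im={n:cv2.imread(f'pics/{n}0.png') for n in cms}
def tri(a,b):
    o1,d1=a;o2,d2=b; A=np.stack([d1,-d2],1); t=np.linalg.lstsq(A,o2-o1,rcond=None)[0]
    p,q=o1+t[0]*d1,o2+t[1]*d2; return (p+q)/2,np.linalg.norm(p-q)
from scipy.optimize import least_squares
for c in ['yellow','green','blue','red']:
    r={}
    for n in cms:
        L=cut_out(f'pot_{c}_mid',n)
        if not L: print(c,n,'none');continue
        m=L[0]['pixels']; r[n]=(m,L[0]['centre'],L[0]['confidence'])
    # fit silhouette of cylinder: compare bbox/centroid of hull
    def sil(n,x,y):
        th=np.linspace(0,2*np.pi,40); P=[proj(cms[n],[x+.019*np.cos(t),y+.019*np.sin(t),z]) for z in(.014,.086) for t in th]
        h=cv2.convexHull(np.array(P,np.float32)); M=cv2.moments(h); return np.array([M['m10']/M['m00'],M['m01']/M['m00']]),M['m00']
    def res(p): 
        out=[]
        for n in r:
            ys,xs=np.nonzero(r[n][0]); out+=list(sil(n,*p)[0]-[xs.mean(),ys.mean()])
        return out
    s=least_squares(res,[.6,0.])
    print(c,np.round(s.x,4),'res',np.round(s.fun,1),{n:(round(float(r[n][2]),2),int(r[n][0].sum()),round(sil(n,*s.x)[1])) for n in r})
    ts={}
    for n in cms:
        L=cut_out(f'bay_{c}',n)
        if L: ts[n]=(np.round(atz(cms[n],L[0]['centre'],.014)[:2],3),L[0]['confidence'])
    print('  bay',ts)
T=np.array([[sx*.032,sy*.152,.016] for sx,sy in((1,1),(1,-1),(-1,-1),(-1,1))])
for n in cms:
    L=cut_out('tray',n); m=L[0]['pixels'].astype(np.uint8)
    cs,_=cv2.findContours(m,cv2.RETR_EXTERNAL,cv2.CHAIN_APPROX_NONE); h=cv2.convexHull(np.vstack(cs))
    ep=cv2.convexHull(np.vstack(cs)); 
    # fit outer silhouette: both z=0 and z=.016 corners, via mask moments
    M=cv2.moments(h); ref=np.array([M['m10']/M['m00'],M['m01']/M['m00']]); ang=.5*np.arctan2(2*M['mu11'],M['mu20']-M['mu02'])
    def f(p):
        R=np.array([[np.cos(p[2]),-np.sin(p[2])],[np.sin(p[2]),np.cos(p[2])]])
        P=[proj(cms[n],[*(R@q[:2]+p[:2]),z]) for q in T for z in(0,.016)]
        K=cv2.moments(cv2.convexHull(np.array(P,np.float32)))
        return [K['m10']/K['m00']-ref[0],K['m01']/K['m00']-ref[1],100*(.5*np.arctan2(2*K['mu11'],K['mu20']-K['mu02'])-ang)],K['m00']
    s=least_squares(lambda p:f(p)[0],[.45,.06,0.05]); print('tray',n,np.round(s.x,4),np.round(s.fun,2),M['m00'],f(s.x)[1],L[0]['confidence'])
    G=cut_out('gel_mid',n); print('gel',n,[(g['confidence'],g['centre']) for g in G[:1]])
E
python3 m.py
```

```text
yellow [0.6719 0.0427] res [-1.1 -0.2  0.5  1.1] {'top': (0.71, 364, 434), 'side': (0.87, 505, 590)}
  bay {'top': (array([0.653, 0.063]), 0.96), 'side': (array([0.644, 0.04 ]), 0.78)}
green [ 0.6553 -0.0311] res [-0.8  0.3  0.2  0.9] {'top': (0.72, 422, 459), 'side': (0.77, 581, 663)}
  bay {'top': (array([ 0.657, -0.012]), 0.84), 'side': (array([ 0.631, -0.032]), 0.75)}
blue [ 0.6515 -0.1023] res [-0.3  0.1  0.1  0.4] {'top': (0.69, 502, 509), 'side': (0.71, 682, 748)}
  bay {'top': (array([ 0.637, -0.093]), 0.65), 'side': (array([ 0.628, -0.101]), 0.86)}
red [ 0.6382 -0.1755] res [-0.7  0.1  0.3  0.7] {'top': (0.56, 537, 568), 'side': (0.74, 803, 858)}
  bay {'top': (array([ 0.635, -0.158]), 0.92), 'side': (array([ 0.636, -0.189]), 0.95)}
tray top [0.4884 0.075  0.062 ] [0.1  3.   6.67] 4723.5 4677.328271850245 0.84
gel top [(0.9, [139.4, 228.5])]Traceback (most recent call last):
  File "m.py", line 32, in <module>
    L=cut_out('tray',n); m=L[0]['pixels'].astype(np.uint8)
                           ~^^^
IndexError: list index out of range
```

```bash
python3 - <<'E'
import cv2
im=cv2.imread('pics/top0.png')
cv2.imwrite('pics/top_crop.png',cv2.resize(im[215:300,210:385],None,fx=4.5,fy=4.5,interpolation=cv2.INTER_CUBIC))
im=cv2.imread('pics/side0.png')
cv2.imwrite('pics/side_crop.png',cv2.resize(im[180:300,200:330],None,fx=5,fy=5,interpolation=cv2.INTER_CUBIC))
E
```

```text
(no output)
```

View pics/top_crop.png

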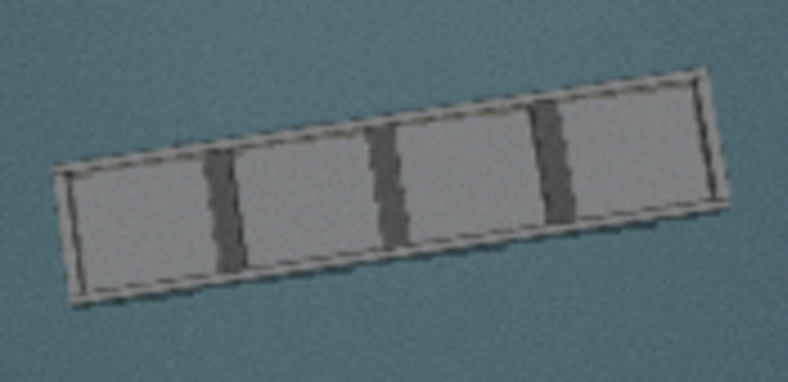

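View pics/side_crop.png

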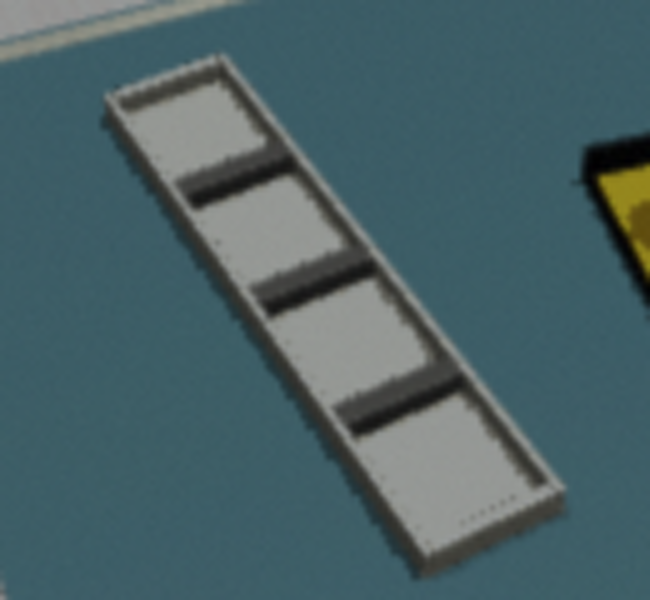

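The top view gives the tray rim corners at (222,253), (367,230), (372,261), (226,282). In the side view they are at (245,191), (313,279), (285,292), (221,199). I'll fit the tray pose from both sets.

```bash
python3 - <<'E'
from h import *
from scipy.optimize import least_squares
cms={n:cams.camera_model(n) for n in('top','side')}
T=np.array([[.032,.152],[.032,-.152],[-.032,-.152],[-.032,.152]])
C={'top':np.array([[222,253.2],[367.3,230.1],[372,261],[225.8,281.7]]),'side':np.array([[245,191.4],[312.6,278.8],[285,292],[221.4,199]])}
def f(p,ns):
    c,s=np.cos(p[2]),np.sin(p[2]);R=np.array([[c,-s],[s,c]])
    return np.concatenate([proj(cms[n],[*(R@q+p[:2]),.016])-x for n in ns for q,x in zip(T,C[n])])
for ns in(['top'],['side'],['top','side']):
    s=least_squares(f,[.45,.08,0],args=(ns,)); print(ns,np.round(s.x,4),'rms',np.sqrt(np.mean(s.fun**2)).round(2))
c,S=np.cos(s.x[2]),np.sin(s.x[2]);R=np.array([[c,-S],[S,c]])
for y in(.114,.038,-.038,-.114): print(y,np.round(R@[0,y]+s.x[:2],4))
for n in('gel_mid',):
    G=cut_out(n,'top'); print(atz(cms['top'],G[0]['centre'],.09))
P=np.array([[.6719,.0427],[.6553,-.0311],[.6515,-.1023],[.6382,-.1755]]);k=np.polyfit(P[:,1],P[:,0],1);print('row yaw',np.arctan(-k[0]),np.linalg.norm(np.diff(P,axis=0),axis=1))
E
```

```text
['top'] [0.4929 0.0748 0.1265] rms 0.77
['side'] [0.4932 0.0742 0.117 ] rms 0.39
['top', 'side'] [0.493  0.0746 0.1224] rms 0.66
0.114 [0.4791 0.1877]
0.038 [0.4884 0.1123]
-0.038 [0.4976 0.0368]
-0.114 [ 0.5069 -0.0386]
[0.55314475 0.3724894  0.09      ]
row yaw -0.14373920646611488 [0.0756439  0.07130133 0.07439845]
```

step_arm --deltas '[{"dx":-0.03,"dy":-0.016,"dz":0,"twist":5.6,"gripper":0},{"dx":-0.065,"dy":-0.035,"dz":0,"twist":11.2},{"dx":-0.1,"dy":-0.054,"dz":0,"twist":16.8},{"dx":-0.135,"dy":-0.073,"dz":0,"twist":22.4},{"dx":-0.17,"dy":-0.092,"dz":0,"twist":28},{"dx":-0.205,"dy":-0.111,"dz":0,"twist":33.6},{"dx":-0.24,"dy":-0.13,"dz":0,"twist":39.2},{"dx":-0.275,"dy":-0.149,"dz":0,"twist":44.8},{"dx":-0.31,"dy":-0.168,"dz":0,"twist":50.4},{"dx":-0.345,"dy":-0.187,"dz":0,"twist":56},{"dx":-0.38,"dy":-0.206,"dz":0,"twist":61.6},{"dx":-0.4,"dy":-0.217,"dz":0,"twist":66.8}]'

```text
invalid input
```

step_arm --deltas '[{"dx":-0.03,"dy":-0.016,"dz":0.0,"twist":5.6,"gripper":0.0},{"dx":-0.065,"dy":-0.035,"dz":0.0,"twist":11.2,"gripper":0.0},{"dx":-0.1,"dy":-0.054,"dz":0.0,"twist":16.8,"gripper":0.0},{"dx":-0.135,"dy":-0.073,"dz":0.0,"twist":22.4,"gripper":0.0},{"dx":-0.17,"dy":-0.092,"dz":0.0,"twist":28.0,"gripper":0.0},{"dx":-0.205,"dy":-0.111,"dz":0.0,"twist":33.6,"gripper":0.0},{"dx":-0.24,"dy":-0.13,"dz":0.0,"twist":39.2,"gripper":0.0},{"dx":-0.275,"dy":-0.149,"dz":0.0,"twist":44.8,"gripper":0.0},{"dx":-0.31,"dy":-0.168,"dz":0.0,"twist":50.4,"gripper":0.0},{"dx":-0.345,"dy":-0.187,"dz":0.0,"twist":56.0,"gripper":0.0},{"dx":-0.38,"dy":-0.206,"dz":0.0,"twist":61.6,"gripper":0.0},{"dx":-0.4,"dy":-0.217,"dz":0.0,"twist":66.8,"gripper":0.0}]'

```text
clock: 2.1
position: [0.5307, 0.2134, 0.2317]
orientation: [3.14, 0.001, 1.563]
wrist_force: [-0.1, -0.9, 0.5]
opening: 0.993
```

step_arm --deltas '[{"dx":-0.035,"dy":0.02,"dz":0.0,"twist":0.0,"gripper":0.0},{"dx":-0.07,"dy":0.04,"dz":0.0,"twist":0.0,"gripper":0.0},{"dx":-0.1,"dy":0.06,"dz":0.0,"twist":0.0,"gripper":0.0},{"dx":-0.13,"dy":0.085,"dz":0.0,"twist":0.0,"gripper":0.0},{"dx":-0.155,"dy":0.11,"dz":0.0,"twist":0.0,"gripper":0.0},{"dx":-0.17,"dy":0.13,"dz":0.0,"twist":0.0,"gripper":0.0},{"dx":-0.17,"dy":0.13,"dz":0.0,"twist":0.0,"gripper":0.0},{"dx":-0.17,"dy":0.13,"dz":0.0,"twist":0.0,"gripper":0.0}]'

```text
clock: 2.77
position: [0.6588, 0.0462, 0.2307]
orientation: [-3.141, 0.0, 1.569]
wrist_force: [-0.5, 1.1, 0.2]
opening: 1.001
```

```bash
python3 - <<'E'
from h import *
s=robot.observe(); cm=cams.camera_model('wrist'); shot('wrist','w1')
print(np.round(s['position'],4),np.round(s['orientation'],4)); print(cm['fx'],np.round(cm['extrinsics'],3))
E
```

```text
[0.6588 0.0462 0.2307] [-3.1411e+00  5.0000e-04  1.5688e+00]
309.34130799370564 [[ 1.    -0.003 -0.002  0.66 ]
 [-0.003 -0.949 -0.317  0.128]
 [-0.001  0.317 -0.949  0.373]
 [ 0.     0.     0.     1.   ]]
```

View pics/w1.png

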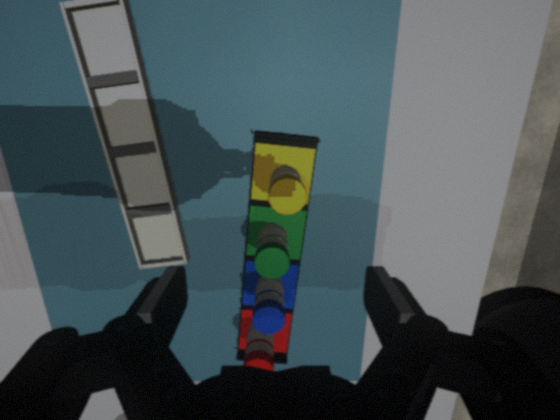

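The wrist view shows the yellow lid at (288,196), green at (272,260), blue at (269,318) and red at (259,365, partly hidden). The tray is clear at the left. I'll cross-check the positions with this view.

```bash
python3 - <<'E'
from h import *
from scipy.optimize import least_squares
cm=cams.camera_model('wrist'); im=cv2.imread('pics/w1.png'); hsv=cv2.cvtColor(im,cv2.COLOR_BGR2HSV)
for c in('yellow','green','blue'):
    L=cut_out(f'pot_{c}_mid','wrist')
    if not L: print(c,'none');continue
    m=L[0]['pixels']; ys,xs=np.nonzero(m); ref=[xs.mean(),ys.mean()]
    def f(p):
        P=[proj(cm,[p[0]+.019*np.cos(t),p[1]+.019*np.sin(t),z]) for z in(.014,.086) for t in np.linspace(0,6.28,40)]
        K=cv2.moments(cv2.convexHull(np.array(P,np.float32))); return np.array([K['m10']/K['m00'],K['m01']/K['m00']])-ref
    s=least_squares(f,[.66,0]); print(c,np.round(s.x,4),L[0]['confidence'],m.sum(), xs.min(),xs.max(),ys.min(),ys.max())
# corners of tray right end at z .016
for uv in((139,267),(187,262),(62,4),(127,0)): print('tray',uv,np.round(atz(cm,uv,.016),4))
t=np.array([.493,.0746]);a=.1224;R=np.array([[np.cos(a),-np.sin(a)],[np.sin(a),np.cos(a)]])
for q in((-.032,-.152),(.032,-.152),(-.032,.152),(.032,.152)): p=R@q+t; print(p.round(4),proj(cm,[*p,.016]).round(1))
E
```

```text
yellow [0.6702 0.0425] 0.92 1459 269 306 165 214
green [ 0.6551 -0.0296] 0.79 1562 255 289 223 278
blue [ 0.6508 -0.1033] 0.76 1603 252 285 277 333
tray (139, 267) [ 0.4807 -0.0731  0.016 ]
tray (187, 262) [ 0.544  -0.0659  0.016 ]
tray (62, 4) [0.4455 0.2236 0.016 ]
tray (127, 0) [0.5111 0.227  0.016 ]
[ 0.4798 -0.0802] [139.1 271.8]
[ 0.5433 -0.0724] [187.  266.4]
[0.4427 0.2216] [59.7  6.4]
[0.5062 0.2294] [121.7  -2.8]
```

```bash
python3 - <<'E'
from h import *
im=cv2.imread('pics/w1.png'); cm=cams.camera_model('wrist')
a=cv2.resize(im[170:280,80:200],None,fx=5,fy=5,interpolation=cv2.INTER_CUBIC); cv2.imwrite('pics/w1c.png',a)
E
```

```text
(no output)
```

View pics/w1c.png

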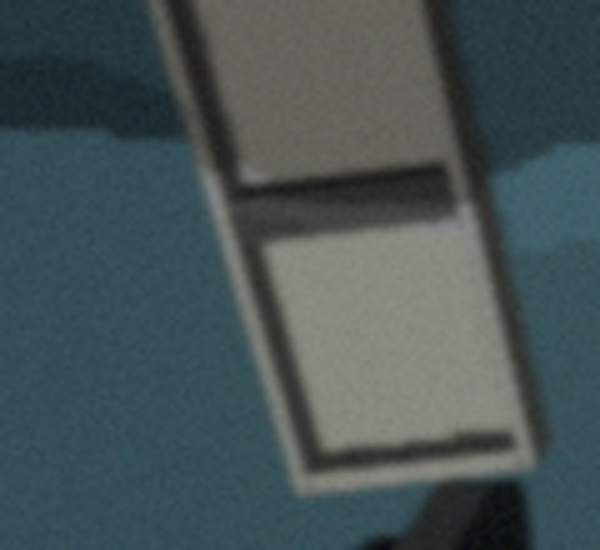

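step_arm --deltas '[{"dx":-0.004,"dy":0.012,"dz":0.02,"twist":0.0,"gripper":0.0},{"dx":-0.004,"dy":0.012,"dz":0.05,"twist":0.0,"gripper":0.0},{"dx":-0.004,"dy":0.012,"dz":0.08,"twist":0.0,"gripper":0.0},{"dx":-0.004,"dy":0.012,"dz":0.11,"twist":0.0,"gripper":0.0},{"dx":-0.004,"dy":0.012,"dz":0.135,"twist":0.0,"gripper":0.0},{"dx":-0.004,"dy":0.012,"dz":0.155,"twist":0.0,"gripper":0.0},{"dx":-0.004,"dy":0.012,"dz":0.172,"twist":0.0,"gripper":0.0},{"dx":-0.004,"dy":0.012,"dz":0.184,"twist":0.0,"gripper":0.0},{"dx":-0.004,"dy":0.012,"dz":0.19,"twist":0.0,"gripper":0.0},{"dx":-0.004,"dy":0.012,"dz":0.19,"twist":0.0,"gripper":0.0},{"dx":-0.004,"dy":0.012,"dz":0.19,"twist":0.0,"gripper":0.0}]'

```text
clock: 3.88
position: [0.6707, 0.0437, 0.042]
orientation: [3.141, -0.0, 1.571]
wrist_force: [0.9, 0.5, 0.8]
opening: 0.999
```

```bash
python3 - <<'E'
from h import *
shot('side','s1'); s=robot.observe(); print(s['position'],s['wrist_force'],s['clock'])
E
```

```text
[0.67091468 0.04365108 0.04239432] [-0.05200414 -0.40045676  0.04422935] 3.9333
```

View pics/s1.png

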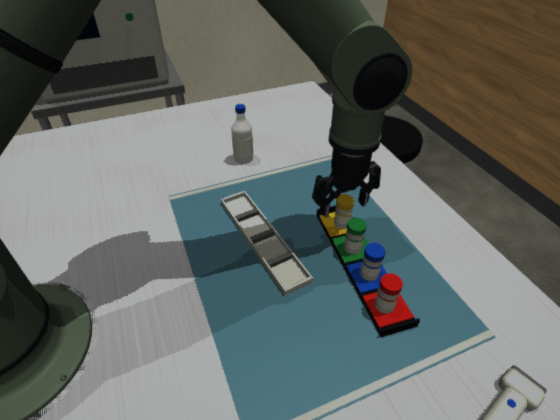

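The fingers straddle the yellow pot at (344,210), so I'll close on it.

step_arm --newtons 30 --deltas '[{"dx":0.0,"dy":0.0,"dz":0.0,"twist":0.0,"gripper":1.0},{"dx":0.0,"dy":0.0,"dz":0.0,"twist":0.0,"gripper":1.0},{"dx":0.0,"dy":0.0,"dz":0.0,"twist":0.0,"gripper":1.0},{"dx":0.0,"dy":0.0,"dz":0.0,"twist":0.0,"gripper":1.0},{"dx":0.0,"dy":0.0,"dz":0.0,"twist":0.0,"gripper":1.0},{"dx":0.0,"dy":0.0,"dz":0.0,"twist":0.0,"gripper":1.0},{"dx":0.0,"dy":0.0,"dz":0.0,"twist":0.0,"gripper":1.0},{"dx":0.0,"dy":0.0,"dz":0.0,"twist":0.0,"gripper":1.0}]'

```text
clock: 4.6
position: [0.6706, 0.0435, 0.0418]
orientation: [3.141, -0.0, 1.571]
wrist_force: [-1.4, 0.2, 5.3]
opening: 0.438
```

step_arm --deltas '[{"dx":0.0,"dy":0.0,"dz":-0.02,"twist":0.0,"gripper":1.0},{"dx":0.0,"dy":0.0,"dz":-0.05,"twist":0.0,"gripper":1.0},{"dx":0.0,"dy":0.0,"dz":-0.08,"twist":0.0,"gripper":1.0},{"dx":-0.005,"dy":-0.01,"dz":-0.105,"twist":0.0,"gripper":1.0},{"dx":-0.015,"dy":-0.03,"dz":-0.11,"twist":0.0,"gripper":1.0},{"dx":-0.028,"dy":-0.058,"dz":-0.11,"twist":0.0,"gripper":1.0},{"dx":-0.042,"dy":-0.086,"dz":-0.11,"twist":0.0,"gripper":1.0},{"dx":-0.056,"dy":-0.114,"dz":-0.11,"twist":0.0,"gripper":1.0},{"dx":-0.068,"dy":-0.14,"dz":-0.11,"twist":0.0,"gripper":1.0},{"dx":-0.076,"dy":-0.156,"dz":-0.11,"twist":0.0,"gripper":1.0},{"dx":-0.08,"dy":-0.164,"dz":-0.11,"twist":0.0,"gripper":1.0},{"dx":-0.08,"dy":-0.164,"dz":-0.11,"twist":0.0,"gripper":1.0}]'

```text
clock: 5.6
position: [0.5054, -0.0373, 0.1516]
orientation: [-3.142, -0.0, 1.57]
wrist_force: [0.6, 0.5, -0.4]
opening: 0.435
```

```bash
python3 - <<'E'
from h import *
s=robot.observe(); cm=cams.camera_model('wrist'); shot('wrist','w2'); print(s['position'],s['opening'])
np.save('cmw2.npy',cm['extrinsics'])
E
```

```text
[ 0.50540327 -0.03734116  0.15164335] 0.43491507801006674
```

View pics/w2.png

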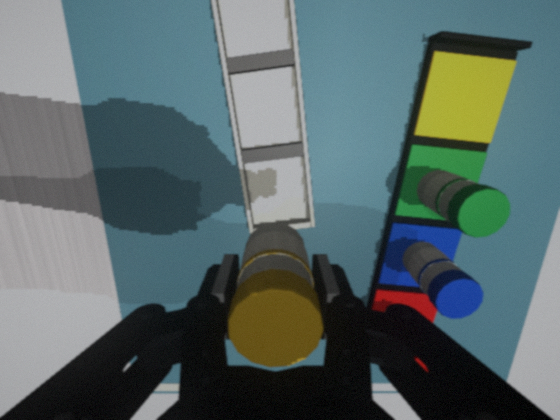

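```bash
python3 - <<'E'
from h import *
im=cv2.imread('pics/w2.png')
cv2.imwrite('pics/w2c.png',cv2.resize(im[0:245,200:330],None,fx=4,fy=2.4,interpolation=cv2.INTER_CUBIC))
cm=cams.camera_model('wrist')
for uv in((248,233),(314,225)): print(np.round(atz(cm,uv,.016),4))
t=np.array([.493,.0746]);a=.1224;R=np.array([[np.cos(a),-np.sin(a)],[np.sin(a),np.cos(a)]])
for q in((-.032,-.152),(.032,-.152)): p=R@q+t; print(p.round(4),proj(cm,[*p,.016]).round(1))
E
```

```text
[ 0.4806 -0.0751  0.016 ]
[ 0.5447 -0.0668  0.016 ]
[ 0.4798 -0.0802] [247.3 237.8]
[ 0.5433 -0.0724] [312.3 230.3]
```

View pics/w2c.png

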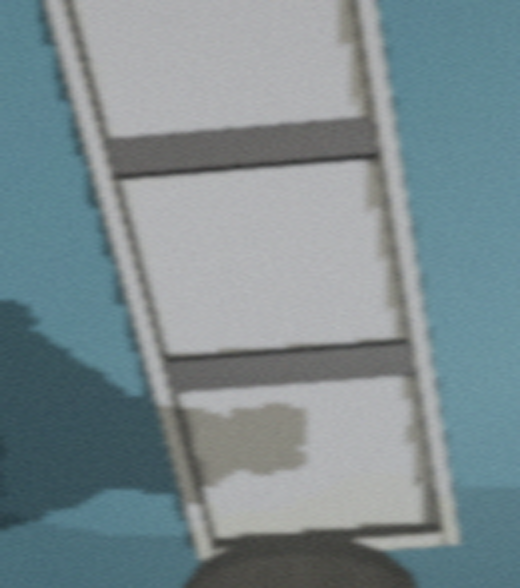

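```bash
python3 - <<'E'
from h import *
cm=cams.camera_model('wrist'); tp=cams.camera_model('top'); sd=cams.camera_model('side')
pts={'mid':[(cm,(261.3,61.3)),(tp,(210+388/4.5,215+187/4.5)),(sd,(200+315/5,180+275/5))],'right':[(cm,(272.5,152)),(tp,(210+552/4.5,215+162/4.5)),(sd,(200+400/5,180+393/5))]}
pts['rightend']=[(cm,(282,229)),(tp,(210+719/4.5,215+138/4.5)),(sd,(200+494/5,180+527/5))]
for k,v in pts.items():
    for z in(.010,.016): print(k,z,[np.round(atz(c,uv,z)[:2],4) for c,uv in v])
E
```

```text
mid 0.01 [array([0.4958, 0.0783]), array([0.4926, 0.0752]), array([0.4963, 0.079 ])]
mid 0.016 [array([0.4961, 0.0776]), array([0.4927, 0.0753]), array([0.4944, 0.0737])]
right 0.01 [array([0.5049, 0.0027]), array([ 5.024e-01, -1.000e-04]), array([0.5048, 0.0033])]
right 0.016 [array([0.5049, 0.0036]), array([0.5024, 0.0006]), array([ 0.5028, -0.0014])]
rightend 0.01 [array([ 0.5139, -0.0734]), array([ 0.5116, -0.0765]), array([ 0.5125, -0.0725])]
rightend 0.016 [array([ 0.5138, -0.0709]), array([ 0.5116, -0.0752]), array([ 0.5105, -0.0765])]
```

step_arm --deltas '[{"dx":0.0,"dy":0.002,"dz":0.02,"twist":0.0,"gripper":1.0},{"dx":0.0,"dy":0.002,"dz":0.045,"twist":0.0,"gripper":1.0},{"dx":0.0,"dy":0.002,"dz":0.07,"twist":0.0,"gripper":1.0},{"dx":0.0,"dy":0.002,"dz":0.09,"twist":0.0,"gripper":1.0},{"dx":0.0,"dy":0.002,"dz":0.103,"twist":0.0,"gripper":1.0},{"dx":0.0,"dy":0.002,"dz":0.112,"twist":0.0,"gripper":1.0},{"dx":0.0,"dy":0.002,"dz":0.117,"twist":0.0,"gripper":1.0},{"dx":0.0,"dy":0.002,"dz":0.1185,"twist":0.0,"gripper":1.0},{"dx":0.0,"dy":0.002,"dz":0.1185,"twist":0.0,"gripper":1.0},{"dx":0.0,"dy":0.002,"dz":0.1185,"twist":0.0,"gripper":1.0}]'

```text
clock: 6.48
position: [0.509, -0.0364, 0.0334]
orientation: [3.141, -0.0, 1.571]
wrist_force: [-0.5, 0.9, -0.1]
opening: 0.436
```

```bash
python3 - <<'E'
from h import *
s=robot.observe(); shot('side','s3'); shot('top','t3'); print(s['position'],s['opening'],s['wrist_force'])
a=cv2.imread('pics/s3.png')[150:330,200:440];b=cv2.imread('pics/t3.png')[140:300,200:400]
cv2.imwrite('pics/st3.png',np.hstack([cv2.resize(a,(400,300)),cv2.resize(b,(375,300))]))
E
```

```text
[ 0.50897115 -0.03643637  0.03339773] 0.435627032387204 [-0.49561749  0.90584128 -0.14335288]
```

View pics/st3.png

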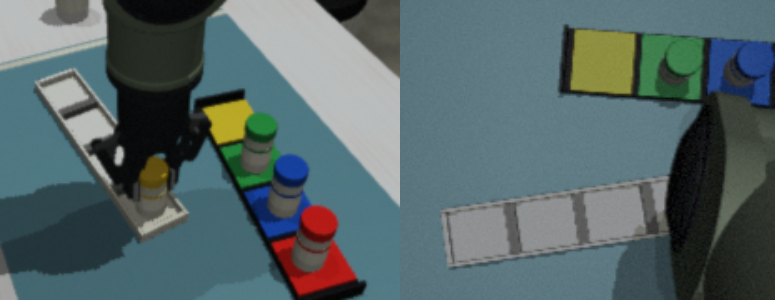

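The yellow pot sits inside the rightmost compartment, about 1 mm above its floor, so I'll release it.

step_arm --deltas '[{"dx":0.0,"dy":0.0,"dz":0.001,"twist":0.0,"gripper":1.0},{"dx":0.0,"dy":0.0,"dz":0.001,"twist":0.0,"gripper":0.0},{"dx":0.0,"dy":0.0,"dz":0.001,"twist":0.0,"gripper":0.0},{"dx":0.0,"dy":0.0,"dz":0.001,"twist":0.0,"gripper":0.0},{"dx":0.0,"dy":0.0,"dz":0.001,"twist":0.0,"gripper":0.0},{"dx":0.0,"dy":0.0,"dz":0.001,"twist":0.0,"gripper":0.0},{"dx":0.0,"dy":0.0,"dz":0.001,"twist":0.0,"gripper":0.0}]'

```text
clock: 7.17
position: [0.5084, -0.0365, 0.0318]
orientation: [-3.142, 0.0, 1.571]
wrist_force: [0.0, -0.3, 0.3]
opening: 0.998
```

step_arm --deltas '[{"dx":0.0,"dy":0.0,"dz":-0.015,"twist":0.0,"gripper":0.0},{"dx":0.0,"dy":0.0,"dz":-0.045,"twist":0.0,"gripper":0.0},{"dx":0.0,"dy":0.0,"dz":-0.08,"twist":0.0,"gripper":0.0},{"dx":0.0,"dy":0.01,"dz":-0.115,"twist":0.0,"gripper":0.0},{"dx":0.002,"dy":0.035,"dz":-0.13,"twist":0.0,"gripper":0.0},{"dx":0.003,"dy":0.065,"dz":-0.13,"twist":0.0,"gripper":0.0},{"dx":0.004,"dy":0.095,"dz":-0.13,"twist":0.0,"gripper":0.0},{"dx":0.006,"dy":0.12,"dz":-0.13,"twist":0.0,"gripper":0.0},{"dx":0.0065,"dy":0.138,"dz":-0.13,"twist":0.0,"gripper":0.0},{"dx":0.0065,"dy":0.147,"dz":-0.13,"twist":0.0,"gripper":0.0},{"dx":0.0065,"dy":0.147,"dz":-0.13,"twist":0.0,"gripper":0.0}]'

```text
clock: 8.08
position: [0.6566, -0.0299, 0.1612]
orientation: [3.142, 0.0, 1.571]
wrist_force: [0.2, -0.8, 0.4]
opening: 0.998
```

```bash
cat > chk.py <<'E'
from h import *
import sys
from scipy.optimize import least_squares
def fit(c,n,cm,z0):
    L=cut_out(f'pot_{c}_mid',n)
    if not L: return None
    m=L[0]['pixels']; ys,xs=np.nonzero(m); ref=[xs.mean(),ys.mean()]
    def f(p):
        P=[proj(cm,[p[0]+.019*np.cos(t),p[1]+.019*np.sin(t),z]) for z in(z0,z0+.072) for t in np.linspace(0,6.28,40)]
        K=cv2.moments(cv2.convexHull(np.array(P,np.float32))); return np.array([K['m10']/K['m00'],K['m01']/K['m00']])-ref
    return np.round(least_squares(f,[.6,0]).x,4),round(float(L[0]['confidence']),2),int(m.sum())
TR=np.array([.4944,.0762]);A=.122
def tray(p):
    d=p-TR; return np.round([np.cos(A)*d[0]+np.sin(A)*d[1],-np.sin(A)*d[0]+np.cos(A)*d[1]],4)
E
python3 - <<'E'
from chk import *
s=robot.observe(); print(s['position'],s['orientation'])
for n in('side','wrist','top'):
    cm=cams.camera_model(n); shot(n,n+'4')
    for c,z in(('yellow',.004),('green',.014)):
        r=fit(c,n,cm,z); print(n,c,r, tray(r[0]) if r and c=='yellow' else '')
a=cv2.imread('pics/side4.png');b=cv2.imread('pics/wrist4.png');cv2.imwrite('pics/sw4.png',np.hstack([cv2.resize(a,(400,300)),cv2.resize(b,(400,300))]))
E
```

```text
[ 0.65660817 -0.02987138  0.16116742] [3.14154045e+00 3.06498846e-04 1.57132850e+00]
side yellow (array([ 0.509, -0.037]), 0.62, 651) [ 0.0007 -0.1141]
side green (array([ 0.656 , -0.0291]), 0.75, 618) 
wrist yellow (array([ 0.5089, -0.0383]), 0.69, 3302) [ 0.0005 -0.1154]
wrist green (array([ 0.6555, -0.0314]), 0.75, 2526) 
top yellow (array([ 0.5089, -0.0399]), 0.88, 357) [ 0.0003 -0.117 ]
top green (array([ 0.6561, -0.0307]), 0.56, 333)
```

View pics/sw4.png

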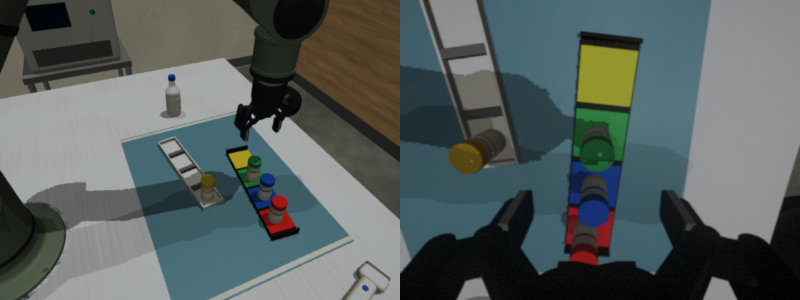

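Yellow stands upright in its compartment, and all three views agree within about 3 mm. The green pot is directly below the gripper, so I'll descend and grip it.

step_arm --deltas '[{"dx":0.0,"dy":0.0,"dz":0.025,"twist":0.0,"gripper":0.0},{"dx":0.0,"dy":0.0,"dz":0.055,"twist":0.0,"gripper":0.0},{"dx":0.0,"dy":0.0,"dz":0.082,"twist":0.0,"gripper":0.0},{"dx":0.0,"dy":0.0,"dz":0.102,"twist":0.0,"gripper":0.0},{"dx":0.0,"dy":0.0,"dz":0.114,"twist":0.0,"gripper":0.0},{"dx":0.0,"dy":0.0,"dz":0.119,"twist":0.0,"gripper":0.0},{"dx":0.0,"dy":0.0,"dz":0.119,"twist":0.0,"gripper":0.0},{"dx":0.0,"dy":0.0,"dz":0.119,"twist":0.0,"gripper":1.0},{"dx":0.0,"dy":0.0,"dz":0.119,"twist":0.0,"gripper":1.0},{"dx":0.0,"dy":0.0,"dz":0.119,"twist":0.0,"gripper":1.0},{"dx":0.0,"dy":0.0,"dz":0.119,"twist":0.0,"gripper":1.0},{"dx":0.0,"dy":0.0,"dz":0.119,"twist":0.0,"gripper":1.0}]'

```text
clock: 9.53
position: [0.6558, -0.03, 0.0438]
orientation: [3.14, -0.0, 1.571]
wrist_force: [-0.9, 0.3, 7.0]
opening: 0.442
```

step_arm --deltas '[{"dx":0.0,"dy":0.0,"dz":0.0,"twist":0.0,"gripper":1.0},{"dx":0.0,"dy":0.0,"dz":0.0,"twist":0.0,"gripper":1.0},{"dx":0.0,"dy":0.0,"dz":0.0,"twist":0.0,"gripper":1.0}]'

```text
clock: 9.78
position: [0.6558, -0.03, 0.0438]
orientation: [3.14, -0.0, 1.571]
wrist_force: [-1.8, 0.2, 8.1]
opening: 0.437
```

step_arm --deltas '[{"dx":0.0,"dy":0.0,"dz":-0.02,"twist":0.0,"gripper":1.0},{"dx":0.0,"dy":0.0,"dz":-0.05,"twist":0.0,"gripper":1.0},{"dx":0.0,"dy":0.0,"dz":-0.08,"twist":0.0,"gripper":1.0},{"dx":0.004,"dy":-0.01,"dz":-0.105,"twist":0.0,"gripper":1.0},{"dx":0.013,"dy":-0.03,"dz":-0.11,"twist":0.0,"gripper":1.0},{"dx":0.025,"dy":-0.058,"dz":-0.11,"twist":0.0,"gripper":1.0},{"dx":0.037,"dy":-0.086,"dz":-0.11,"twist":0.0,"gripper":1.0},{"dx":0.05,"dy":-0.114,"dz":-0.11,"twist":0.0,"gripper":1.0},{"dx":0.06,"dy":-0.138,"dz":-0.11,"twist":0.0,"gripper":1.0},{"dx":0.066,"dy":-0.15,"dz":-0.11,"twist":0.0,"gripper":1.0},{"dx":0.069,"dy":-0.157,"dz":-0.11,"twist":0.0,"gripper":1.0},{"dx":0.069,"dy":-0.157,"dz":-0.11,"twist":0.0,"gripper":1.0}]'

```text
clock: 10.78
position: [0.4977, 0.0396, 0.1533]
orientation: [3.141, -0.001, 1.572]
wrist_force: [-0.2, 0.0, -0.0]
opening: 0.438
```

```bash
python3 - <<'E'
from h import *
s=robot.observe(); shot('wrist','w5'); shot('side','s5'); print(s['position'],s['opening'])
a=cv2.imread('pics/s5.png');b=cv2.imread('pics/w5.png');cv2.imwrite('pics/sw5.png',np.hstack([cv2.resize(a,(400,300)),cv2.resize(b,(400,300))]))
E
```

```text
[0.49772886 0.03962483 0.15325256] 0.4383765101715593
```

View pics/sw5.png

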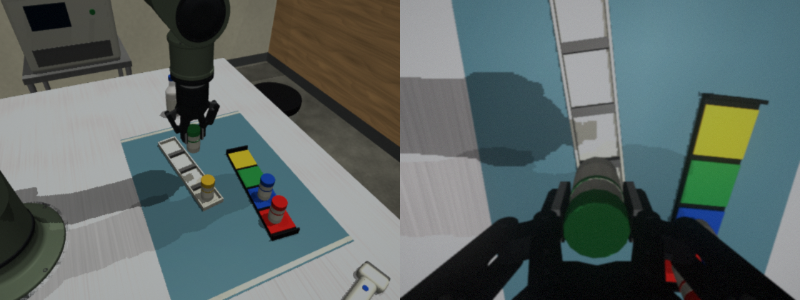

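Green is held upright over the second compartment from the right. I'll lower and release it.

step_arm --deltas '[{"dx":-0.001,"dy":0.0,"dz":0.02,"twist":0.0,"gripper":1.0},{"dx":-0.001,"dy":0.0,"dz":0.045,"twist":0.0,"gripper":1.0},{"dx":-0.001,"dy":0.0,"dz":0.07,"twist":0.0,"gripper":1.0},{"dx":-0.001,"dy":0.0,"dz":0.09,"twist":0.0,"gripper":1.0},{"dx":-0.001,"dy":0.0,"dz":0.103,"twist":0.0,"gripper":1.0},{"dx":-0.001,"dy":0.0,"dz":0.112,"twist":0.0,"gripper":1.0},{"dx":-0.001,"dy":0.0,"dz":0.116,"twist":0.0,"gripper":1.0},{"dx":-0.001,"dy":0.0,"dz":0.118,"twist":0.0,"gripper":1.0},{"dx":-0.001,"dy":0.0,"dz":0.118,"twist":0.0,"gripper":1.0},{"dx":-0.001,"dy":0.0,"dz":0.118,"twist":0.0,"gripper":1.0}]'

```text
clock: 11.72
position: [0.4989, 0.0379, 0.0354]
orientation: [3.141, -0.0, 1.571]
wrist_force: [-0.2, -0.4, -0.1]
opening: 0.436
```

step_arm --deltas '[{"dx":0.0,"dy":0.0,"dz":0.001,"twist":0.0,"gripper":1.0},{"dx":0.0,"dy":0.0,"dz":0.001,"twist":0.0,"gripper":0.0},{"dx":0.0,"dy":0.0,"dz":0.001,"twist":0.0,"gripper":0.0},{"dx":0.0,"dy":0.0,"dz":0.001,"twist":0.0,"gripper":0.0},{"dx":0.0,"dy":0.0,"dz":0.001,"twist":0.0,"gripper":0.0},{"dx":0.0,"dy":0.0,"dz":0.001,"twist":0.0,"gripper":0.0},{"dx":0.0,"dy":0.0,"dz":0.001,"twist":0.0,"gripper":0.0}]'

```text
clock: 12.3
position: [0.4984, 0.038, 0.0338]
orientation: [3.142, -0.0, 1.571]
wrist_force: [0.0, -0.2, 0.7]
opening: 1.003
```

step_arm --deltas '[{"dx":0.0,"dy":0.0,"dz":-0.015,"twist":0.0,"gripper":0.0},{"dx":0.0,"dy":0.0,"dz":-0.045,"twist":0.0,"gripper":0.0},{"dx":0.0,"dy":0.0,"dz":-0.08,"twist":0.0,"gripper":0.0},{"dx":-0.01,"dy":0.01,"dz":-0.115,"twist":0.0,"gripper":0.0},{"dx":-0.032,"dy":0.035,"dz":-0.13,"twist":0.0,"gripper":0.0},{"dx":-0.058,"dy":0.062,"dz":-0.13,"twist":0.0,"gripper":0.0},{"dx":-0.084,"dy":0.089,"dz":-0.13,"twist":0.0,"gripper":0.0},{"dx":-0.11,"dy":0.116,"dz":-0.13,"twist":0.0,"gripper":0.0},{"dx":-0.13,"dy":0.138,"dz":-0.13,"twist":0.0,"gripper":0.0},{"dx":-0.141,"dy":0.153,"dz":-0.13,"twist":0.0,"gripper":0.0},{"dx":-0.141,"dy":0.153,"dz":-0.13,"twist":0.0,"gripper":0.0},{"dx":-0.141,"dy":0.153,"dz":-0.13,"twist":0.0,"gripper":0.0}]'

```text
clock: 13.3
position: [0.6513, -0.1038, 0.1632]
orientation: [-3.141, 0.0, 1.57]
wrist_force: [-1.0, 0.5, -0.7]
opening: 0.998
```

```bash
python3 - <<'E'
from chk import *
s=robot.observe(); print(s['position'],s['orientation'],s['clock'])
for n in('side','wrist','top'):
    cm=cams.camera_model(n); shot(n,n+'6')
    for c,z in(('green',.004),('blue',.014)):
        r=fit(c,n,cm,z); print(n,c,r, tray(r[0]) if r and c=='green' else '')
a=cv2.imread('pics/side6.png');b=cv2.imread('pics/wrist6.png');cv2.imwrite('pics/sw6.png',np.hstack([cv2.resize(a,(400,300)),cv2.resize(b,(400,300))]))
E
```

```text
[ 0.65134459 -0.10379435  0.16317156] [-3.14081628e+00  2.50376555e-04  1.56972782e+00] 13.3
side green (array([0.4994, 0.0392]), 0.73, 584) [ 0.0005 -0.0373]
side blue (array([ 0.6522, -0.1011]), 0.92, 702) 
wrist green (array([0.5025, 0.0329]), 0.56, 4411) [ 0.0028 -0.044 ]
wrist blue (array([ 0.6514, -0.1034]), 0.84, 2495) 
top green (array([0.5004, 0.0355]), 0.79, 348) [ 0.001  -0.0411]
top blue (array([ 0.6528, -0.104 ]), 0.8, 476)
```

View pics/sw6.png

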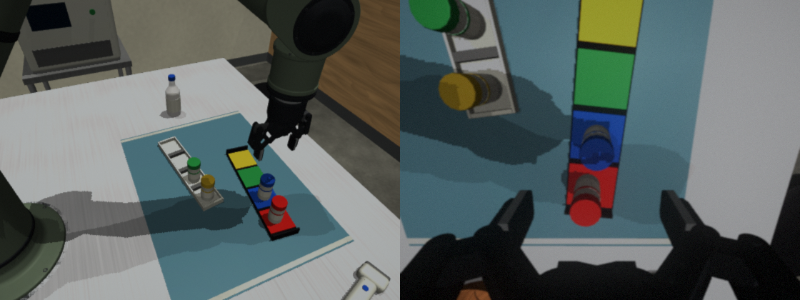

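Green stands in the second compartment. Its wrist fit is off because the image edge clips it. Blue comes next.

step_arm --deltas '[{"dx":0.001,"dy":0.0,"dz":0.025,"twist":0.0,"gripper":0.0},{"dx":0.001,"dy":0.0,"dz":0.055,"twist":0.0,"gripper":0.0},{"dx":0.001,"dy":0.0,"dz":0.082,"twist":0.0,"gripper":0.0},{"dx":0.001,"dy":0.0,"dz":0.104,"twist":0.0,"gripper":0.0},{"dx":0.001,"dy":0.0,"dz":0.116,"twist":0.0,"gripper":0.0},{"dx":0.001,"dy":0.0,"dz":0.121,"twist":0.0,"gripper":0.0},{"dx":0.001,"dy":0.0,"dz":0.121,"twist":0.0,"gripper":0.0},{"dx":0.001,"dy":0.0,"dz":0.121,"twist":0.0,"gripper":1.0},{"dx":0.001,"dy":0.0,"dz":0.121,"twist":0.0,"gripper":1.0},{"dx":0.001,"dy":0.0,"dz":0.121,"twist":0.0,"gripper":1.0},{"dx":0.001,"dy":0.0,"dz":0.121,"twist":0.0,"gripper":1.0},{"dx":0.001,"dy":0.0,"dz":0.121,"twist":0.0,"gripper":1.0}]'

```text
clock: 14.75
position: [0.6518, -0.1021, 0.0438]
orientation: [3.14, 0.0, 1.571]
wrist_force: [-2.2, 0.3, 7.0]
opening: 0.439
```

step_arm --deltas '[{"dx":0.0,"dy":0.0,"dz":0.0,"twist":0.0,"gripper":1.0},{"dx":0.0,"dy":0.0,"dz":0.0,"twist":0.0,"gripper":1.0},{"dx":0.0,"dy":0.0,"dz":0.0,"twist":0.0,"gripper":1.0}]'

```text
clock: 15.0
position: [0.6518, -0.102, 0.0438]
orientation: [3.14, -0.0, 1.571]
wrist_force: [-2.0, 0.7, 7.1]
opening: 0.439
```

step_arm --deltas '[{"dx":0.0,"dy":0.0,"dz":-0.025,"twist":0.0,"gripper":1.0},{"dx":0.0,"dy":0.0,"dz":-0.06,"twist":0.0,"gripper":1.0},{"dx":0.0,"dy":0.0,"dz":-0.095,"twist":0.0,"gripper":1.0},{"dx":0.01,"dy":-0.008,"dz":-0.11,"twist":0.0,"gripper":1.0},{"dx":0.033,"dy":-0.025,"dz":-0.11,"twist":0.0,"gripper":1.0},{"dx":0.06,"dy":-0.045,"dz":-0.11,"twist":0.0,"gripper":1.0},{"dx":0.09,"dy":-0.067,"dz":-0.11,"twist":0.0,"gripper":1.0},{"dx":0.12,"dy":-0.09,"dz":-0.11,"twist":0.0,"gripper":1.0},{"dx":0.15,"dy":-0.112,"dz":-0.11,"twist":0.0,"gripper":1.0},{"dx":0.18,"dy":-0.134,"dz":-0.11,"twist":0.0,"gripper":1.0},{"dx":0.204,"dy":-0.152,"dz":-0.11,"twist":0.0,"gripper":1.0},{"dx":0.217,"dy":-0.162,"dz":-0.11,"twist":0.0,"gripper":1.0}]'

```text
clock: 16.0
position: [0.4873, 0.118, 0.1531]
orientation: [-3.141, -0.001, 1.574]
wrist_force: [1.6, 0.8, -0.7]
opening: 0.437
```

step_arm --deltas '[{"dx":0.0,"dy":0.0,"dz":0.0,"twist":0.0,"gripper":1.0},{"dx":0.0,"dy":0.0,"dz":0.0,"twist":0.0,"gripper":1.0},{"dx":0.0,"dy":0.0,"dz":0.02,"twist":0.0,"gripper":1.0}]'

```text
clock: 16.25
position: [0.4916, 0.1149, 0.1353]
orientation: [3.137, -0.002, 1.57]
wrist_force: [1.0, 0.5, -0.3]
opening: 0.432
```

```bash
python3 - <<'E'
from h import *
s=robot.observe(); shot('wrist','w7'); shot('side','s7'); print(s['position'],s['opening'])
a=cv2.imread('pics/s7.png');b=cv2.imread('pics/w7.png');cv2.imwrite('pics/sw7.png',np.hstack([cv2.resize(a,(400,300)),cv2.resize(b,(400,300))]))
E
```

```text
[0.49159012 0.11485364 0.13532414] 0.43167686008364814
```

View pics/sw7.png

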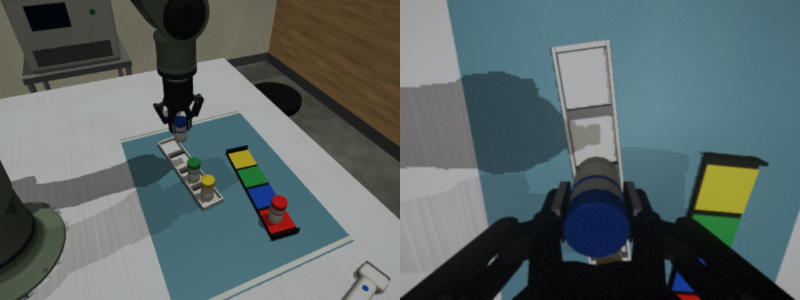

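step_arm --deltas '[{"dx":0.0,"dy":0.0,"dz":0.02,"twist":0.0,"gripper":1.0},{"dx":0.0,"dy":0.0,"dz":0.045,"twist":0.0,"gripper":1.0},{"dx":0.0,"dy":0.0,"dz":0.068,"twist":0.0,"gripper":1.0},{"dx":0.0,"dy":0.0,"dz":0.084,"twist":0.0,"gripper":1.0},{"dx":0.0,"dy":0.0,"dz":0.093,"twist":0.0,"gripper":1.0},{"dx":0.0,"dy":0.0,"dz":0.097,"twist":0.0,"gripper":1.0},{"dx":0.0,"dy":0.0,"dz":0.098,"twist":0.0,"gripper":1.0},{"dx":0.0,"dy":0.0,"dz":0.098,"twist":0.0,"gripper":1.0},{"dx":0.0,"dy":0.0,"dz":0.098,"twist":0.0,"gripper":1.0}]'

```text
clock: 17.1
position: [0.49, 0.115, 0.0357]
orientation: [3.14, -0.0, 1.571]
wrist_force: [-0.1, -0.7, -0.4]
opening: 0.436
```

step_arm --deltas '[{"dx":0.0,"dy":0.0,"dz":0.0015,"twist":0.0,"gripper":1.0},{"dx":0.0,"dy":0.0,"dz":0.0015,"twist":0.0,"gripper":1.0},{"dx":0.0,"dy":0.0,"dz":0.0015,"twist":0.0,"gripper":0.0},{"dx":0.0,"dy":0.0,"dz":0.0015,"twist":0.0,"gripper":0.0},{"dx":0.0,"dy":0.0,"dz":0.0015,"twist":0.0,"gripper":0.0},{"dx":0.0,"dy":0.0,"dz":0.0015,"twist":0.0,"gripper":0.0},{"dx":0.0,"dy":0.0,"dz":0.0015,"twist":0.0,"gripper":0.0},{"dx":0.0,"dy":0.0,"dz":0.0015,"twist":0.0,"gripper":0.0}]'

```text
clock: 17.77
position: [0.4893, 0.115, 0.0333]
orientation: [-3.142, 0.0, 1.571]
wrist_force: [0.4, -0.2, -0.3]
opening: 0.992
```

step_arm --deltas '[{"dx":0.0,"dy":0.0,"dz":-0.015,"twist":0.0,"gripper":0.0},{"dx":0.0,"dy":0.0,"dz":-0.045,"twist":0.0,"gripper":0.0},{"dx":0.0,"dy":0.0,"dz":-0.08,"twist":0.0,"gripper":0.0},{"dx":-0.01,"dy":0.005,"dz":-0.115,"twist":0.0,"gripper":0.0},{"dx":-0.036,"dy":0.018,"dz":-0.13,"twist":0.0,"gripper":0.0},{"dx":-0.07,"dy":0.036,"dz":-0.13,"twist":0.0,"gripper":0.0},{"dx":-0.105,"dy":0.054,"dz":-0.13,"twist":0.0,"gripper":0.0},{"dx":-0.14,"dy":0.072,"dz":-0.13,"twist":0.0,"gripper":0.0},{"dx":-0.175,"dy":0.09,"dz":-0.13,"twist":0.0,"gripper":0.0},{"dx":-0.21,"dy":0.108,"dz":-0.13,"twist":0.0,"gripper":0.0},{"dx":-0.24,"dy":0.123,"dz":-0.13,"twist":0.0,"gripper":0.0},{"dx":-0.265,"dy":0.136,"dz":-0.13,"twist":0.0,"gripper":0.0}]'

```text
clock: 18.77
position: [0.6258, -0.153, 0.1632]
orientation: [-3.141, 0.001, 1.569]
wrist_force: [-0.3, 0.5, -0.1]
opening: 1.003
```

step_arm --deltas '[{"dx":-0.018,"dy":0.009,"dz":0.0,"twist":0.0,"gripper":0.0},{"dx":-0.026,"dy":0.013,"dz":0.0,"twist":0.0,"gripper":0.0},{"dx":-0.026,"dy":0.013,"dz":0.0,"twist":0.0,"gripper":0.0},{"dx":-0.026,"dy":0.013,"dz":0.0,"twist":0.0,"gripper":0.0}]'

```text
clock: 19.1
position: [0.638, -0.1754, 0.163]
orientation: [-3.141, -0.001, 1.571]
wrist_force: [0.1, 0.8, -1.5]
opening: 1.001
```

```bash
python3 - <<'E'
from chk import *
s=robot.observe(); print(s['position'],s['orientation'],s['clock'])
for n in('side','wrist','top'):
    cm=cams.camera_model(n); shot(n,n+'8')
    for c,z in(('blue',.004),('red',.014)):
        r=fit(c,n,cm,z); print(n,c,r, tray(r[0]) if r and c=='blue' else '')
a=cv2.imread('pics/side8.png');b=cv2.imread('pics/wrist8.png');cv2.imwrite('pics/sw8.png',np.hstack([cv2.resize(a,(400,300)),cv2.resize(b,(400,300))]))
E
```

```text
[ 0.63804331 -0.17537509  0.16296855] [-3.14096097e+00 -5.24469299e-04  1.57083503e+00] 19.1
side blue (array([ 0.644 , -0.1683]), 0.51, 726) [ 0.1187 -0.2609]
side red (array([ 0.6382, -0.1746]), 0.59, 797) 
wrist blue None 
wrist red (array([ 0.6381, -0.1758]), 0.96, 2472) 
top blue (array([0.4906, 0.1122]), 0.7, 320) [0.0006 0.0362]
top red (array([ 0.6384, -0.1768]), 0.77, 501)
```

View pics/sw8.png

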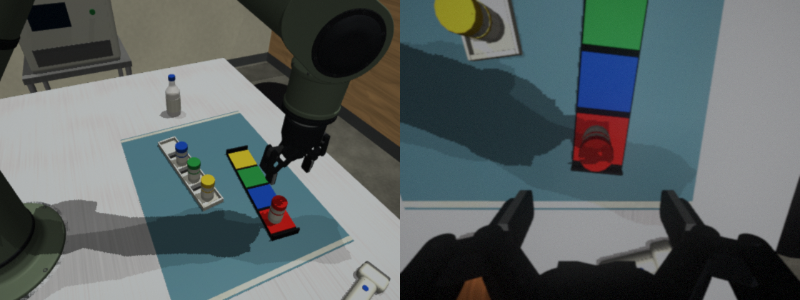

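Blue is placed, and the top view agrees. The side detection of "blue" landed on the red pot, so I'm discarding it. Next I'll grip red.

step_arm --deltas '[{"dx":0.0,"dy":0.0,"dz":0.025,"twist":0.0,"gripper":0.0},{"dx":0.0,"dy":0.0,"dz":0.055,"twist":0.0,"gripper":0.0},{"dx":0.0,"dy":0.0,"dz":0.082,"twist":0.0,"gripper":0.0},{"dx":0.0,"dy":0.0,"dz":0.104,"twist":0.0,"gripper":0.0},{"dx":0.0,"dy":0.0,"dz":0.116,"twist":0.0,"gripper":0.0},{"dx":0.0,"dy":0.0,"dz":0.121,"twist":0.0,"gripper":0.0},{"dx":0.0,"dy":0.0,"dz":0.121,"twist":0.0,"gripper":0.0},{"dx":0.0,"dy":0.0,"dz":0.121,"twist":0.0,"gripper":1.0},{"dx":0.0,"dy":0.0,"dz":0.121,"twist":0.0,"gripper":1.0},{"dx":0.0,"dy":0.0,"dz":0.121,"twist":0.0,"gripper":1.0},{"dx":0.0,"dy":0.0,"dz":0.121,"twist":0.0,"gripper":1.0},{"dx":0.0,"dy":0.0,"dz":0.121,"twist":0.0,"gripper":1.0}]'

```text
clock: 20.55
position: [0.6389, -0.1761, 0.0433]
orientation: [3.14, 0.0, 1.571]
wrist_force: [-1.0, 0.9, 7.0]
opening: 0.438
```

step_arm --deltas '[{"dx":0.0,"dy":0.0,"dz":0.0,"twist":0.0,"gripper":1.0},{"dx":0.0,"dy":0.0,"dz":0.0,"twist":0.0,"gripper":1.0},{"dx":0.0,"dy":0.0,"dz":0.0,"twist":0.0,"gripper":1.0}]'

```text
clock: 20.8
position: [0.6389, -0.1761, 0.0433]
orientation: [3.14, 0.0, 1.571]
wrist_force: [-2.0, 1.1, 8.6]
opening: 0.437
```

step_arm --deltas '[{"dx":0.0,"dy":0.0,"dz":-0.025,"twist":0.0,"gripper":1.0},{"dx":0.0,"dy":0.0,"dz":-0.06,"twist":0.0,"gripper":1.0},{"dx":0.0,"dy":0.0,"dz":-0.095,"twist":0.0,"gripper":1.0},{"dx":0.01,"dy":-0.004,"dz":-0.11,"twist":0.0,"gripper":1.0},{"dx":0.034,"dy":-0.015,"dz":-0.11,"twist":0.0,"gripper":1.0},{"dx":0.064,"dy":-0.028,"dz":-0.11,"twist":0.0,"gripper":1.0},{"dx":0.096,"dy":-0.042,"dz":-0.11,"twist":0.0,"gripper":1.0},{"dx":0.128,"dy":-0.055,"dz":-0.11,"twist":0.0,"gripper":1.0},{"dx":0.16,"dy":-0.069,"dz":-0.11,"twist":0.0,"gripper":1.0},{"dx":0.192,"dy":-0.083,"dz":-0.11,"twist":0.0,"gripper":1.0},{"dx":0.224,"dy":-0.097,"dz":-0.11,"twist":0.0,"gripper":1.0},{"dx":0.256,"dy":-0.111,"dz":-0.11,"twist":0.0,"gripper":1.0}]'

```text
clock: 21.8
position: [0.5266, 0.0814, 0.1528]
orientation: [3.141, -0.0, 1.571]
wrist_force: [0.4, 0.5, -1.1]
opening: 0.439
```

step_arm --deltas '[{"dx":0.03,"dy":-0.013,"dz":0.0,"twist":0.0,"gripper":1.0},{"dx":0.06,"dy":-0.026,"dz":0.0,"twist":0.0,"gripper":1.0},{"dx":0.085,"dy":-0.037,"dz":0.0,"twist":0.0,"gripper":1.0},{"dx":0.102,"dy":-0.044,"dz":0.0,"twist":0.0,"gripper":1.0},{"dx":0.11,"dy":-0.047,"dz":0.0,"twist":0.0,"gripper":1.0},{"dx":0.11,"dy":-0.047,"dz":0.0,"twist":0.0,"gripper":1.0},{"dx":0.11,"dy":-0.047,"dz":0.0,"twist":0.0,"gripper":1.0}]'

```text
clock: 22.38
position: [0.4807, 0.1894, 0.1525]
orientation: [3.141, 0.0, 1.571]
wrist_force: [0.1, -0.5, -0.3]
opening: 0.439
```

```bash
python3 - <<'E'
from h import *
s=robot.observe(); shot('wrist','w9'); shot('side','s9'); print(s['position'],s['orientation'],s['opening'])
a=cv2.imread('pics/s9.png');b=cv2.imread('pics/w9.png');cv2.imwrite('pics/sw9.png',np.hstack([cv2.resize(a,(400,300)),cv2.resize(b,(400,300))]))
E
```

```text
[0.48071147 0.1894258  0.15253224] [3.14108293e+00 1.39169161e-04 1.57095232e+00] 0.43903643522614405
```

View pics/sw9.png

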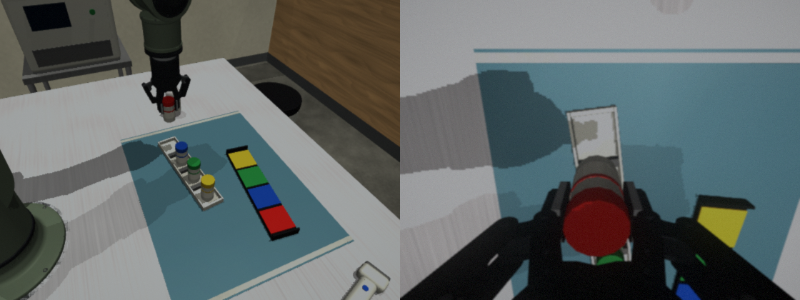

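Red is over the leftmost compartment, clear of the bottle. I'll lower it to z≈0.034.

step_arm --deltas '[{"dx":0.0,"dy":0.0,"dz":0.02,"twist":0.0,"gripper":1.0},{"dx":0.0,"dy":0.0,"dz":0.045,"twist":0.0,"gripper":1.0},{"dx":0.0,"dy":0.0,"dz":0.07,"twist":0.0,"gripper":1.0},{"dx":0.0,"dy":0.0,"dz":0.09,"twist":0.0,"gripper":1.0},{"dx":0.0,"dy":0.0,"dz":0.103,"twist":0.0,"gripper":1.0},{"dx":0.0,"dy":0.0,"dz":0.112,"twist":0.0,"gripper":1.0},{"dx":0.0,"dy":0.0,"dz":0.117,"twist":0.0,"gripper":1.0},{"dx":0.0,"dy":0.0,"dz":0.118,"twist":0.0,"gripper":1.0},{"dx":0.0,"dy":0.0,"dz":0.118,"twist":0.0,"gripper":1.0},{"dx":0.0,"dy":0.0,"dz":0.118,"twist":0.0,"gripper":1.0}]'

```text
clock: 23.32
position: [0.4809, 0.1899, 0.035]
orientation: [3.141, -0.0, 1.571]
wrist_force: [0.7, 0.2, -0.2]
opening: 0.439
```

step_arm --deltas '[{"dx":0.0,"dy":0.0,"dz":0.001,"twist":0.0,"gripper":1.0},{"dx":0.0,"dy":0.0,"dz":0.001,"twist":0.0,"gripper":1.0},{"dx":0.0,"dy":0.0,"dz":0.001,"twist":0.0,"gripper":0.0},{"dx":0.0,"dy":0.0,"dz":0.001,"twist":0.0,"gripper":0.0},{"dx":0.0,"dy":0.0,"dz":0.001,"twist":0.0,"gripper":0.0},{"dx":0.0,"dy":0.0,"dz":0.001,"twist":0.0,"gripper":0.0},{"dx":0.0,"dy":0.0,"dz":0.001,"twist":0.0,"gripper":0.0},{"dx":0.0,"dy":0.0,"dz":0.001,"twist":0.0,"gripper":0.0}]'

```text
clock: 23.98
position: [0.4803, 0.1899, 0.0333]
orientation: [-3.142, 0.0, 1.571]
wrist_force: [-0.2, -0.0, 0.0]
opening: 1.004
```

step_arm --deltas '[{"dx":0.0,"dy":0.0,"dz":-0.015,"twist":0.0,"gripper":0.0},{"dx":0.0,"dy":0.0,"dz":-0.045,"twist":0.0,"gripper":0.0},{"dx":0.0,"dy":0.0,"dz":-0.08,"twist":0.0,"gripper":0.0},{"dx":0.0,"dy":0.0,"dz":-0.115,"twist":0.0,"gripper":0.0},{"dx":0.0,"dy":0.01,"dz":-0.14,"twist":0.0,"gripper":0.0},{"dx":-0.03,"dy":0.03,"dz":-0.15,"twist":0.0,"gripper":0.0},{"dx":-0.06,"dy":0.055,"dz":-0.15,"twist":0.0,"gripper":0.0},{"dx":-0.09,"dy":0.08,"dz":-0.15,"twist":0.0,"gripper":0.0},{"dx":-0.12,"dy":0.11,"dz":-0.15,"twist":0.0,"gripper":0.0},{"dx":-0.15,"dy":0.14,"dz":-0.15,"twist":0.0,"gripper":0.0},{"dx":-0.175,"dy":0.16,"dz":-0.15,"twist":0.0,"gripper":0.0},{"dx":-0.2,"dy":0.18,"dz":-0.15,"twist":0.0,"gripper":0.0}]'

```text
clock: 24.98
position: [0.6614, -0.0121, 0.1831]
orientation: [-3.141, 0.0, 1.57]
wrist_force: [0.0, 1.1, -0.4]
opening: 1.002
```

step_arm --deltas '[{"dx":-0.025,"dy":0.005,"dz":0.0,"twist":0.0,"gripper":0.0},{"dx":-0.05,"dy":0.01,"dz":0.0,"twist":0.0,"gripper":0.0},{"dx":-0.08,"dy":0.01,"dz":0.0,"twist":0.0,"gripper":0.0},{"dx":-0.11,"dy":0.01,"dz":0.0,"twist":0.0,"gripper":0.0},{"dx":-0.14,"dy":0.01,"dz":0.0,"twist":0.0,"gripper":0.0},{"dx":-0.16,"dy":0.01,"dz":0.0,"twist":0.0,"gripper":0.0},{"dx":-0.17,"dy":0.01,"dz":0.0,"twist":0.0,"gripper":0.0},{"dx":-0.17,"dy":0.01,"dz":0.0,"twist":0.0,"gripper":0.0},{"dx":-0.17,"dy":0.01,"dz":0.0,"twist":0.0,"gripper":0.0}]'

```text
clock: 25.73
position: [0.6704, -0.1793, 0.1831]
orientation: [-3.141, -0.001, 1.571]
wrist_force: [0.3, 0.3, 0.2]
opening: 0.999
```

```bash
python3 - <<'E'
from chk import *
s=robot.observe(); print(s['position'],s['clock'])
for n in('side','top'):
    cm=cams.camera_model(n); shot(n,n+'10')
    for c in('yellow','green','blue','red'):
        r=fit(c,n,cm,.004); print(n,c,r, tray(r[0]) if r else '')
    G=cut_out('gel_mid',n); print('gel',n,[(g['confidence'],g['centre']) for g in G[:1]])
a=cv2.imread('pics/side10.png');b=cv2.imread('pics/top10.png');cv2.imwrite('pics/st10.png',np.hstack([cv2.resize(a,(400,300)),cv2.resize(b,(400,300))]))
cv2.imwrite('pics/s10c.png',cv2.resize(a[170:310,190:330],None,fx=4,fy=4,interpolation=cv2.INTER_CUBIC))
E
```

```text
[ 0.67043147 -0.17926425  0.18305338] 25.7333
side yellow (array([ 0.5087, -0.0366]), 0.67, 669) [ 0.0005 -0.1137]
side green (array([0.4982, 0.0372]), 0.97, 609) [-0.001  -0.0392]
side blue (array([0.4905, 0.1168]), 0.59, 497) [0.0011 0.0408]
side red (array([0.4808, 0.197 ]), 0.95, 457) [0.0012 0.1216]
gel side [(0.7, [243.8, 136.4])]
top yellow (array([ 0.51  , -0.0399]), 0.67, 374) [ 0.0014 -0.1171]
top green (array([0.4985, 0.0361]), 0.69, 288) [-0.0008 -0.0403]
top blue (array([0.4899, 0.1133]), 0.69, 293) [0.     0.0374]
top red (array([0.4815, 0.1892]), 0.81, 319) [0.0009 0.1137]
gel top [(0.84, [140.8, 233.1])]
```

View pics/st10.png

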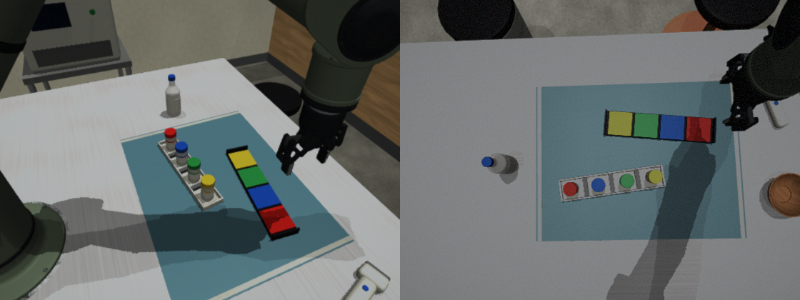

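View pics/s10c.png

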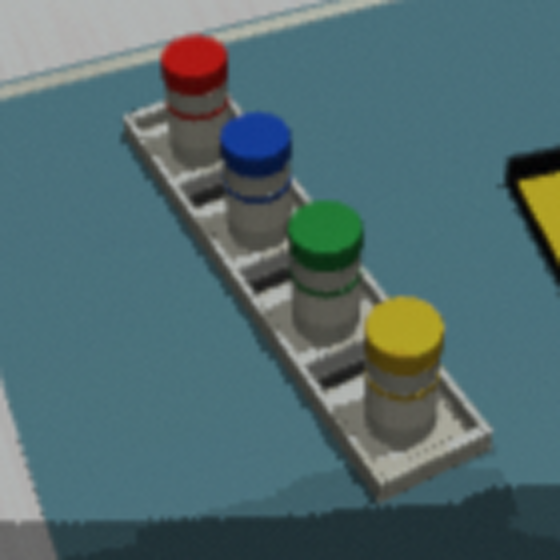

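Side and top views show red, blue, green and yellow standing upright from left to right, one per compartment. The bottle's cap is still at about (122,226), as at the start, and the arm is clear. I'm handing the job in.

```bash
python3 -c "
from bench import robot
print(robot.close_job())"
```

```text
the job is handed in; nothing more can be done
None
```

All four pots are in the tray in reverse order. The rack read yellow, green, blue, red from left to right; the tray now reads red, blue, green, yellow. I handed the job in at about 26 s of the 88 s allowed.

- **Pot positions:** In the last top view every pot is within about 1.5 mm across and 3.5 mm along of its compartment centre (limits 12 and 15 mm). The pots look upright and flat on the floor in the pictures, but I did not measure tilt or height directly.
- **Arm and bottle:** The gripper was open and well clear of everything before I handed in. The gel bottle's cap shows at the same pixel as at the start.
- **Checks that disagreed:**
  - The side view put red about 8 mm further left than the top view and the arm's release position did. I blame the blue lid hiding its base; even that reading is within tolerance.
  - An earlier side-view "blue" detection was really the red pot, so I discarded it.
  - The wrist camera put the tray about 3–5 mm further left than the fixed cameras did. I used a value in between.
  - The bottle detector's centre in the top view moved about 5 pixels between pictures. I took that as noise, since the cap had not moved.

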